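# Load the glue press and hold its lever down

## Robot

A 7-joint arm with a two-finger parallel gripper is mounted at the origin on the work surface. World frame = base frame: x ahead of the robot, y to its left, z up, the work surface at z = 0. Lengths are in m, angles in rad, forces in N, time in s.
With the tool pointing down it reaches from about 0.425 to 0.925 m from the base axis. Payload 6.8 kg.
Tool frame: the origin (TCP) lies on the centre line of the jaws, within the pads' length; the fingertips stand bot.tip_reach ahead of it and the grasp point (between the pads) lies 3 mm ahead of it (bot.tip_reach is the distance from the TCP to the fingertips, in m); z points along the fingers, y is the line along which they close (so a half turn about z gives the same grasp; the last joint's range is limited). The gripper opens to 85 mm and grips with 20 to 120 N. Pads are 22 mm wide; open, the fingers measure 114 mm over their backs; the gripper's body (76 mm by 85 mm) begins 54 mm behind the grasp point. The pads swing forward as they close: fully open they stand 13 mm farther back than shut.
Start: joints at [-0.108, 0.477, 0.022, 1.555, -0.011, 1.109, -0.083], TCP at [0.675, 0, 0.253] pointing down, gripper open.
Joint ranges: [-2.96, 2.96], [-0.34, 2.1], [-1.41, 1.46], [0.24, 2.44], [-1.37, 4.51], [0.17, 1.92], [-2.96, 2.96]. Speed limits (rad/s): [2.39, 2.39, 3.14, 3.14, 3.14, 3.14, 3.14].

## Interface

Orientations are given as a unit quaternion [w, x, y, z].
In Python, from station import bot gives the robot as it stands.
- The arm moves only by the tool jog_arm, never from a script. Its argument "deltas" is a list of rows, each a list of 7 numbers: the shift along the world's x, y, z in m, then the turn, a rotation vector about the world's x, y, z in rad, then the opening, from 0 (shut) to 1 (fully open). In form: [[x, y, z, rx, ry, rz, grip], ...]. A call has 1 to 10 rows; each row shifts and turns the commanded pose from where the row before left it; what a row does not reach is not made up. A row lasts 1/10 s, in which the tool goes at most 50 mm and 8.59 degrees, less where a joint would pass 70% of its speed; a pose out of reach is approached as far as the arm can. A call with a gripper value outside its range is refused whole. The fingers move at their own pace and stop on an object; "newtons" is the grip in N (left out, the last holds). Time passes only in rows, so rows that do not move let the fingers close. It gives the time, the measured TCP pose, the force, the opening and the grip force at its end, in the units of the state.
- bot.get_obs(): the state, without advancing time (a new reading comes with each control period).
- bot.read_camera(name): name is "scene" or "side" or "wrist"; returns a dict with "img" (420x560x3 uint8, red, green, blue), "K" (3x3 intrinsics, pixels), "eye" and "attitude" of the camera in the world. Camera axes: x right, y down, z forward; pixel columns grow to the right and rows downward; lengths in m; the calibration is good to about 2 mm. A picture is of the moment at which its call begins. There is no depth.
- bot.hand_in(): hands the job in; it is judged then, once.
The state is a dict: "t": time; "q": joint angles; "joint_vel": joint speeds; "joint_torque": joint torques, N m; "eef_pos": TCP position; "tool_rot": TCP orientation; "contact_force": force on the tool from outside, world axes, zero at the start; "torque": the same for the moment, N m; "gripper_width": opening from 0.0 (shut) to 1.0 (fully open); "grasp_force": force on a finger pad.
Only numpy, scipy, OpenCV 4.12 (cv2) and the standard library are available. Lean on these libraries where they do the work, as an engineer would, in place of code of your own. Each camera call takes 0.05 s, during which the arm holds its last target. There are 200 camera calls.

## Task

Gently set the dark walnut rosette, boss up, into the round recess of the glue press's sled, slide the sled by its black knob fully home under the lever, then push the red paddle down until the spring foot, bearing on the rosette, is squeezed by 10 mm (4 mm either way will do; at 10 mm the green band has just gone into the sleeve) and keep it there. Finish while still holding the paddle down like that, and leave the pale rosette, mallet, chisel and glue bottle where they lie.

Things in the scene. Friction and masses are not known exactly. Their poses are not given: they have to be found in the camera images.
- press: Glue press fixed to the bench, its place and yaw differing each time. Green bed 270 (x) x 340 (y) x 20 mm. Frame: origin on the bench directly under the spot where the foot presses; x points from the paddle to the lever's hinge, y is the way the sled slides in, z up. The bed spans x -115 to 155, y -250 to 90 mm. Two hinge cheeks, 145 mm tall, stand at x = 120 mm; the lever's hinge axis is parallel to y at x = 120, z = 123 mm. The lever runs from there toward -x above y = 0.
- sled (a joint): Travel of the sled along the press's +y in m: 0 = pulled fully out, 0.13 = fully home against its stop, recess centred under the foot. Starts 0 to 0.03 m. Friction about 2 N holds it where it is left. The sled is an aluminium plate 116 (x) x 165 (y) x 10 mm, its top 32 mm above the bench, carrying a pale wood block 105 x 95 x 20 mm whose top is 52 mm above the bench.
- nest (a point): Centre of the floor of the round recess in the sled's wood block, 46 mm above the bench; recess 54 mm wide, 6 mm deep. Rides with the sled.
- sled_knob (a point): Centre of the top of the sled's upright black round knob, 74 mm above the bench: 24 mm diameter, 30 mm tall, on a thinner stem. It stands 95 mm from the nest toward the press's -y and can be pinched from above or pushed toward +y. It ends 95 mm short of the lever when the sled is home.
- lever (a joint): Angle of the lever in rad: 0 = at rest, held up by its spring 0.349 rad (20 deg) above level; grows as the paddle is pushed down; 0.349 = level; stop at 0.43. Let go, it springs back up. With the rosette loaded and the sled home, the foot meets the rosette's boss at about 0.27, and 10 mm of squeeze comes at about 0.35, the lever level; 1 mm of squeeze takes about 2 mm of paddle travel.
- paddle (a point): Centre of the upper face of the lever's red paddle, 65 mm along the lever x 50 mm wide, 14 mm thick, 240 mm from the hinge axis and 9 mm above the lever's midline. At rest it is about 214 mm above the bench and tilted 20 deg; with the lever level it is 132 mm above the bench, at x = -120, y = 0 mm in the press's frame. Pushing it takes about 1.5 N at first and about 9 N at 10 mm of squeeze.
- foot (a joint): How far the sprung foot under the lever, 120 mm from its hinge, is squeezed up into its dark steel sleeve, in m: 0 = fully out, 0.020 = bottomed; about 1 N per mm. Rubber pad 28 mm across; above it the stem shows a red band (10 mm) and, next to the sleeve, a green band (10 mm): at 0.010 the green has just vanished into the sleeve. The hanging foot swings with the lever.
- rosette_dark: Dark walnut turned rosette, the one to load: disc 50 mm diameter, 16 mm thick, with a central boss 32 mm diameter and 16 mm high on top (32 mm tall in all). Origin at the centre of its underside, z up through the boss. About 60 g. Stands boss up on the bench to the right of the press.
- rosette_pale: The same rosette in pale wood, standing near the dark one; not wanted. The two may have changed places. Origin at the centre of its underside.
- mallet: Wooden mallet lying on the bench, head 75 x 130 x 60 mm about its origin (underside centre), handle along its -x to 205 mm. Bystander.
- chisel: Carving chisel lying on the bench, yellow handle and steel blade, 240 mm long along its x from -110 to 130 mm, 26 mm wide. Bystander.
- glue_bottle: White glue bottle, 56 mm diameter, 150 mm tall, origin at the centre of its underside. Bystander.
Mind the look-alikes: they are no part of the job. Of the things that look like the rosette_dark, take the one that is farthest to the robot's left at the start.

How it is judged:
On the way, in this order (a step that is already met when the one before it is completed fails the run):
1. the dark rosette sits flat in the sled's recess, let go, with the sled not yet home (horizontal distance between rosette_dark and nest below 0.006 m and z of rosette_dark in the frame of nest between -0.004 and 0.003 m and angle between rosette_dark's own z axis and vertical below 0.1 rad and contact force between the fingers and rosette_dark below 0.1 N and value of joint sled below 0.12 m), for 0.2 s.
2. the sled is fully home with the rosette still seated (horizontal distance between rosette_dark and nest below 0.006 m and z of rosette_dark in the frame of nest between -0.004 and 0.003 m and angle between rosette_dark's own z axis and vertical below 0.1 rad and value of joint sled above 0.125 m), for 0.2 s.
3. the foot is squeezed 6 to 14 mm on the rosette (all of step 2 and value of joint foot between 0.006 and 0.014 m), for 0.5 s.
At the end, for the whole second after the job is handed in: The dark rosette is seated flat in the recess (centre within 6 mm, underside within 3 mm of the recess floor), the sled is home (within 5 mm of its stop), and the robot is still holding the lever down, steady, with the spring foot squeezed 10 mm (6 to 14 mm) (all of step 3 and value of joint lever above 0.28 rad and velocity of joint lever between -0.1 and 0.1 rad/s and contact force between any of the fingers, the arm and press above 1.5 N); the arm keeps its last pose, push and grip.
It fails at once if the pale rosette is moved more than 30 mm (distance of rosette_pale from where it was at the start of the episode above 0.03 m).
It fails at once if the mallet is moved more than 30 mm (distance of mallet from where it was at the start of the episode above 0.03 m).
It fails at once if the chisel is moved more than 30 mm (distance of chisel from where it was at the start of the episode above 0.03 m).
It fails at once if the glue bottle is moved more than 30 mm (distance of glue_bottle from where it was at the start of the episode above 0.03 m).
It fails at once if the dark rosette is dropped or thrown (faster than 1.2 m/s) (linear speed of rosette_dark above 1.2 m/s).
It also fails if it takes over 54 s, if anything falls off the work surface, if the arm or the gripper's body presses on something with over 40 N, if the wrist force passes 120 N, or if a joint passes its speed limit or range.

## Working session

There is one attempt and no reset: what is moved stays moved. The work goes in short steps, Python scripts to look and compute and a tool call to move; the robot and the scene stay as the last step left them, time stands still between calls to the robot, and variables do not carry over. Pictures are saved under pics/ and viewed, at most 10 in all, crops included, and the job is handed in when it is done.

Besides the shell and the picture viewer there is one more tool, called after "Request:" as name(argument=value, ...) on one line, values as JSON. jog_arm: Moves the arm, as the interface text tells. Its arguments: {"type":"object","properties":{"deltas":{"type":"array"},"newtons":{"type":"number"}},"required":["deltas"]}

```bash
mkdir -p pics; cat > h.py <<'E'
import numpy as np, cv2
from station import bot
from scipy.spatial.transform import Rotation as R
def rot(a):
    a=np.array(a,float)
    return a if a.shape==(3,3) else R.from_quat(np.r_[a[1:],a[0]]).as_matrix()
def ray(c,u,v):
    return rot(c["attitude"])@np.linalg.solve(c["K"],[u,v,1.])
def at(c,u,v,z):
    d=ray(c,u,v); e=np.array(c["eye"]); return e+d*(z-e[2])/d[2]
def px(c,p):
    q=c["K"]@(rot(c["attitude"]).T@(np.array(p)-c["eye"])); return q[:2]/q[2]
def shot(n,f):
    c=bot.read_camera(n); cv2.imwrite(f"pics/{f}.png",c["img"][:,:,::-1]); np.save(f"pics/{f}.npy",{k:np.array(v) for k,v in c.items()},allow_pickle=True); return c
def load(f): return np.load(f"pics/{f}.npy",allow_pickle=True).item()
E
python3 -c "
from h import *
for n in ['scene','side']:
    c=shot(n,n+'0'); print(n,c['eye'],c['attitude'],c['K'])
print(bot.tip_reach,bot.get_obs())
a=[cv2.imread(f'pics/{n}0.png') for n in ['scene','side']]
"
```

```text
scene [ 1.29948792 -0.07713673  0.84715935] [-0.30464692  0.69252454  0.59541418 -0.27033678] [[398.20777902   0.         282.39792785]
 [  0.         398.20777902 207.58176942]
 [  0.           0.           1.        ]]
side [ 0.46632855 -1.05314058  0.86637351] [-0.46775445  0.88376886 -0.00655577  0.01074246] [[410.48329022   0.         277.36691371]
 [  0.         410.48329022 209.28574201]
 [  0.           0.           1.        ]]
0.022 {'t': 0.1, 'q': array([-0.1081014 ,  0.47773649,  0.02234063,  1.55633622, -0.0115056 ,
        1.10928395, -0.08311953]), 'joint_vel': array([ 0.00017466, -0.00267592,  0.00207987, -0.00244929, -0.00029162,
        0.00027199, -0.0013421 ]), 'joint_torque': array([ 5.69385389e-03, -5.97765398e+01,  1.61440808e+00, -2.81952703e+01,
        1.29656185e-02,  5.02699884e-03, -1.13572563e-05]), 'eef_pos': array([ 6.74513392e-01, -3.71406990e-06,  2.52416989e-01]), 'tool_rot': array([-5.36931621e-04,  7.07106062e-01,  7.07107027e-01, -6.17068413e-04]), 'contact_force': array([0.29940597, 0.70241267, 0.9441904 ]), 'torque': array([-0.00021781,  0.04795674,  0.0331434 ]), 'grasp_force': 0.0, 'gripper_width': 1.0015784830862027}
```

View pics/scene0.png

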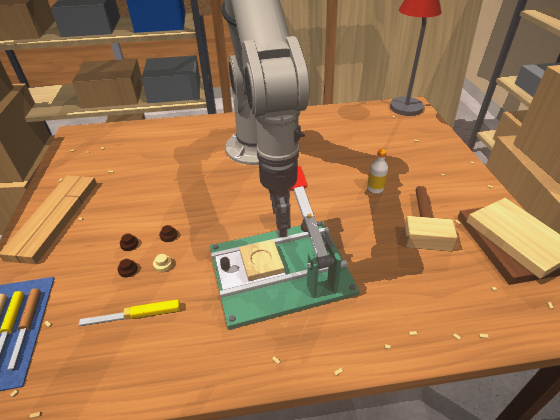

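View pics/side0.png

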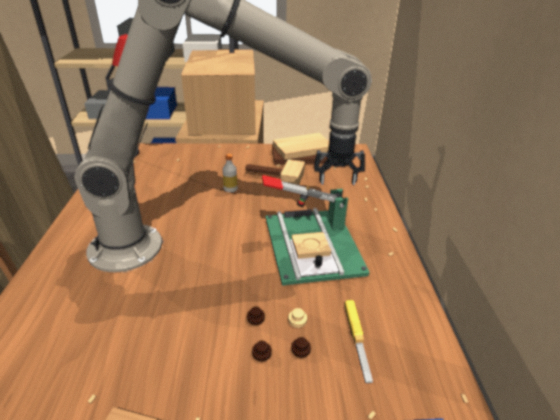

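The scene shows the press at about (285,270), three dark rosettes at (129,241), (168,233) and (127,267), and the pale one at (162,262). The chisel is at (130,312), the mallet at (430,230) and the bottle at (378,175). In the side view the dark ones are at (256,315), (262,351) and (301,347), and the pale one at (298,317).

The scene camera faces the robot, so image right is the robot's left. The rosette at (168,233), which is (256,315) in the side view, looks like the one to take. I'll check it in a close crop.

```bash
python3 -c "
from h import *
def crop(f,x,y,w,h,s): 
    im=cv2.imread(f'pics/{f}.png')[y:y+h,x:x+w]; return cv2.resize(im,None,fx=s,fy=s,interpolation=cv2.INTER_CUBIC)
a=crop('scene0',100,215,100,75,4);b=crop('side0',230,295,100,75,4)
cc=crop('scene0',200,165,160,60*1,5)
p=crop('scene0',203,220,160,110,5)
cv2.imwrite('pics/cA.png',np.hstack([a,b])); cv2.imwrite('pics/cB.png',p)
s,d=load('scene0'),load('side0')
for u,v in [(129,241),(168,233),(127,267),(162,262)]: print('sc',at(s,u,v,.02))
for u,v in [(256,315),(262,351),(301,347),(298,317)]: print('si',at(d,u,v,.02))
"
```

```text
sc [ 0.45928625 -0.40741523  0.02      ]
sc [ 0.44407672 -0.29884103  0.02      ]
sc [ 0.55713509 -0.39938284  0.02      ]
sc [ 0.55387165 -0.30759058  0.02      ]
si [ 0.43653245 -0.30808427  0.02      ]
si [ 0.45352079 -0.42115567  0.02      ]
si [ 0.54922428 -0.41071029  0.02      ]
si [ 0.54782856 -0.31606675  0.02      ]
```

View pics/cA.png

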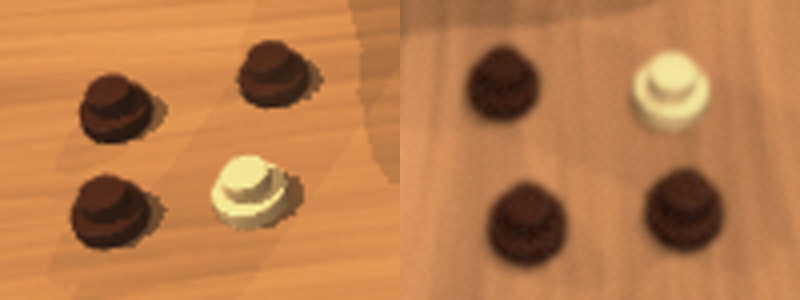

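View pics/cB.png

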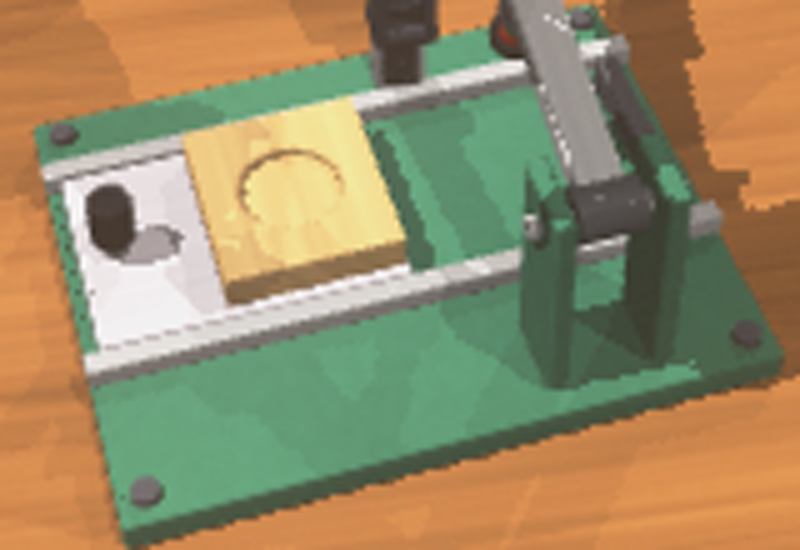

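The crops show that all three dark pieces are alike, and (168,233) is the farthest to the robot's left (y≈-0.30, against -0.41 for the others). In the second crop the bed corners are at crop (37,128), (125,532), (783,360) and (597,8), the recess centre at (291,187) and the knob top at (108,190). Next I'll fit the press pose.

```bash
cat > fit.py <<'E'
from h import *
from scipy.optimize import least_squares
s,d=load('scene0'),load('side0')
C=lambda x,y:(203+x/5,220+y/5)
obs=[(s,C(37,128),(-115,-250)),(s,C(125,532),(155,-250)),(s,C(783,360),(155,90)),(s,C(597,8),(-115,90)),
 (d,(284,280.5),(-115,-250)),(d,(367,272),(155,-250)),(d,(266,213),(-115,90)),]
def W(p,q):
    x,y=np.array(q[:2])/1000; c,n=np.cos(p[2]),np.sin(p[2]); return np.array([p[0]+c*x-n*y,p[1]+n*x+c*y,q[2]/1000])
def res(p): return np.concatenate([px(c,W(p,(*q,20)))-u for c,u,q in obs])
r=least_squares(res,[.75,0,0.],loss='soft_l1')
p=r.x; np.save('press.npy',p)
if __name__=='__main__':
    print(p,res(p).round(1).reshape(-1,2).tolist())
    c,n=np.cos(p[2]),np.sin(p[2])
    for nm,u,z in [('nest',C(291,187),.052),('knob',C(108,190),.074)]:
        w=at(s,*u,z); e=w[:2]-p[:2]; print(nm,w,'press',c*e[0]+n*e[1],-n*e[0]+c*e[1])
    print('paddle level',W(p,(-120,0,132)),'rest',W(p,(120-240*np.cos(.349)-9*np.sin(.349),0,214)))
E
python3 fit.py
```

```text
[0.59014356 0.08492352 0.14025735] [[-0.6, -0.5], [-0.8, 0.3], [1.4, -0.2], [0.5, -1.0], [-1.5, -0.0], [3.7, -0.9], [0.3, 1.5]]
nest [ 0.60709247 -0.04140824  0.052     ] press -0.0008784522893631845 -0.12746061109115042
knob [ 0.61377781 -0.13498543  0.074     ] press -0.0073406578691984775 -0.22105346814859694
paddle level [0.47132196 0.06814776 0.132     ] rest [0.48260084 0.06974017 0.214     ]
```

Request:
jog_arm(deltas=[[-0.0235,-0.0303,-0.01,0,0,0,1],[-0.0235,-0.0303,-0.01,0,0,0,1],[-0.0235,-0.0303,-0.01,0,0,0,1],[-0.0235,-0.0303,-0.01,0,0,0,1],[-0.0235,-0.0303,-0.01,0,0,0,1],[-0.0235,-0.0303,-0.01,0,0,0,1],[-0.0235,-0.0303,-0.01,0,0,0,1],[-0.0235,-0.0303,-0.01,0,0,0,1],[-0.0235,-0.0303,-0.01,0,0,0,1],[-0.0235,-0.0303,-0.01,0,0,0,1]], newtons=25)

```text
t: 1.1
eef_pos: [0.4388, -0.3039, 0.1528]
tool_rot: [-0.0, 0.707, 0.707, -0.0]
contact_force: [0.2, -0.4, 0.1]
gripper_width: 0.998
grasp_force: 0.0
```

Request:
jog_arm(deltas=[[0,0,0,0,0,0,0.75],[0,0,0,0,0,0,0.75]])

```text
t: 1.3
eef_pos: [0.4391, -0.3035, 0.1529]
tool_rot: [-0.001, 0.708, 0.706, -0.0]
contact_force: [-0.3, 1.3, 0.3]
gripper_width: 0.75
grasp_force: 0.0
```

```bash
python3 -c "
from h import *
c=shot('wrist','w1'); print(c['eye'],c['K'][0,0],bot.get_obs()['eef_pos'],bot.get_obs()['gripper_width'],bot.get_obs()['tool_rot'])
print(px(c,(.44,-.303,.016)),px(c,(.44,-.303,.032)),px(c,(.55,-.312,.02)),px(c,(.456,-.414,.02)))
"
```

```text
[ 0.4392538  -0.21997937  0.27416902] 371.17134355229115 [ 0.4403188  -0.30254813  0.15321685] 0.7512950949599916 [-1.63278581e-04  7.07111855e-01  7.07101656e-01  2.16235958e-04]
[276.72549773 205.03233618] [276.79394574 212.13517989] [427.94548906 218.31767549] [296.35049182 335.87740501]
```

View pics/w1.png

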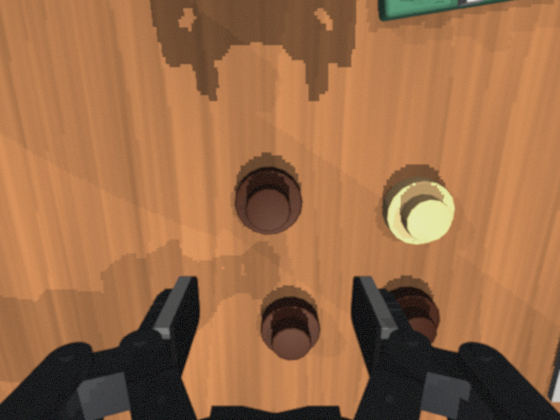

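The wrist view shows the target's disc centre at (268,200) and boss top at (268,208). The pale one is at (421,212) and the other dark ones are lower in the frame.

```bash
python3 -c "
from h import *
c=load('w1'); print(at(c,268,200,.016),at(c,268.5,208.5,.032))"
```

```text
[ 0.43365573 -0.29914885  0.016     ] [ 0.4342988  -0.30035146  0.032     ]
```

Request:
jog_arm(deltas=[[-0.003,0.0015,-0.01,0,0,0,0.75],[-0.003,0.0015,-0.025,0,0,0,0.7],[0,0,-0.03,0,0,0,0.65],[0,0,-0.025,0,0,0,0.65],[0,0,-0.015,0,0,0,0.65],[0,0,-0.006,0,0,0,0.65],[0,0,-0.005,0,0,0,0.65],[0,0,0,0,0,0,0.65]])

```text
t: 2.15
eef_pos: [0.4344, -0.2995, 0.0372]
tool_rot: [-0.0, 0.707, 0.707, 0.0]
contact_force: [-0.0, -0.5, -0.3]
gripper_width: 0.647
grasp_force: 0.0
```

Request:
jog_arm(deltas=[[0,0,0,0,0,0,0.5],[0,0,0,0,0,0,0.4],[0,0,0,0,0,0,0.3],[0,0,0,0,0,0,0.2],[0,0,0,0,0,0,0.2],[0,0,0,0,0,0,0.2]])

```text
t: 2.75
eef_pos: [0.4346, -0.3003, 0.0382]
tool_rot: [0.001, 0.707, 0.707, 0.0]
contact_force: [-1.4, 1.3, 6.8]
gripper_width: 0.363
grasp_force: 24.6
```

Request:
jog_arm(deltas=[[0,0,0.02,0,0,0,0.2],[0,0,0.03,0,0,0,0.2],[0,0,0.03,0,0,0,0.2],[0.01,0.019,0.03,0,0,0,0.2],[0.023,0.035,0.01,0,0,0,0.2],[0.025,0.035,0,0,0,0,0.2],[0.025,0.035,0,0,0,0,0.2],[0.025,0.035,0,0,0,0,0.2],[0.025,0.035,0,0,0,0,0.2],[0.025,0.035,0,0,0,0,0.2]])

```text
t: 3.75
eef_pos: [0.5927, -0.0695, 0.1575]
tool_rot: [0.0, 0.707, 0.707, 0.0]
contact_force: [1.1, -0.5, -0.3]
gripper_width: 0.359
grasp_force: 25.0
```

Request:
jog_arm(deltas=[[0.01,0.02,0,0,0,0,0.2],[0.005,0.01,0,0,0,0,0.2],[0,0,0,0,0,0,0.2],[0,0,0,0,0,0,0.2]])

```text
t: 4.15
eef_pos: [0.6062, -0.0429, 0.1572]
tool_rot: [0.0, 0.708, 0.706, -0.001]
contact_force: [-0.1, -0.5, -0.3]
gripper_width: 0.362
grasp_force: 25.0
```

```bash
python3 -c "
from h import *
c=shot('wrist','w2'); print(bot.get_obs()['eef_pos'],bot.get_obs()['gripper_width'],px(c,(.6075,-.041,.052)),px(c,(.62,-.134,.074)))
a=shot('side','s2');shot('scene','c2')
"
```

```text
[ 0.6061032  -0.04336646  0.15724701] 0.3665573717732561 [277.61565369 217.83119163] [296.16730301 358.78491894]
```

View pics/w2.png

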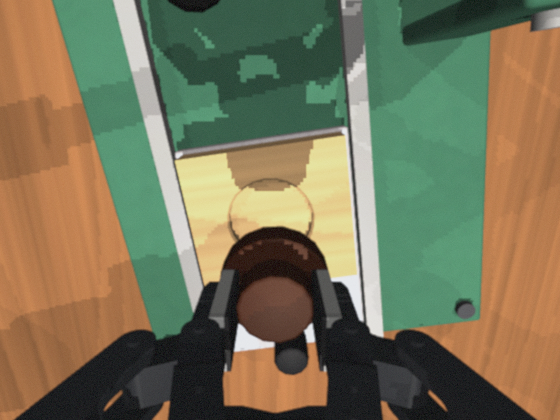

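The wrist view shows the recess spanning u 229–313 with its top at v=178, so its centre is about (271,218). The held rosette's boss top is at about (275,308) and its disc spans u 222–327.

```bash
python3 -c "
from h import *
c=load('w2'); im=c['img']
e=np.array([.6061,-.0434,.1572])
print('expect boss top',px(c,e-[0,0,.006]),'disc',px(c,e-[0,0,.022]))
print('recess',at(c,271,218,.052), 'edges',at(c,229,216,.052),at(c,313,215,.052),at(c,270,178,.052))
# recess arc by projecting circles
for X in ((.6075,-.041),(.604,-.041)):
    print([px(c,(X[0]+.027*np.cos(t),X[1]+.027*np.sin(t),.052)).round(0).tolist() for t in (0,np.pi/2,np.pi)])
g=cv2.cvtColor(im,cv2.COLOR_RGB2GRAY)
big=cv2.resize(im[165:350,200:350],None,fx=3.2,fy=3.2,interpolation=cv2.INTER_CUBIC)
cv2.imwrite('pics/cC.png',big[:,:,::-1])
"
```

```text
expect boss top [275.39756591 308.40872885] disc [275.41209234 287.56564197]
recess [ 0.60321068 -0.04111429  0.052     ] edges [ 0.5760293  -0.03972424  0.052     ] [ 0.63037166 -0.03906504  0.052     ] [ 0.60270536 -0.01452241  0.052     ]
[[319.0, 218.0], [278.0, 177.0], [236.0, 218.0]]
[[314.0, 218.0], [272.0, 177.0], [231.0, 218.0]]
```

View pics/cC.png

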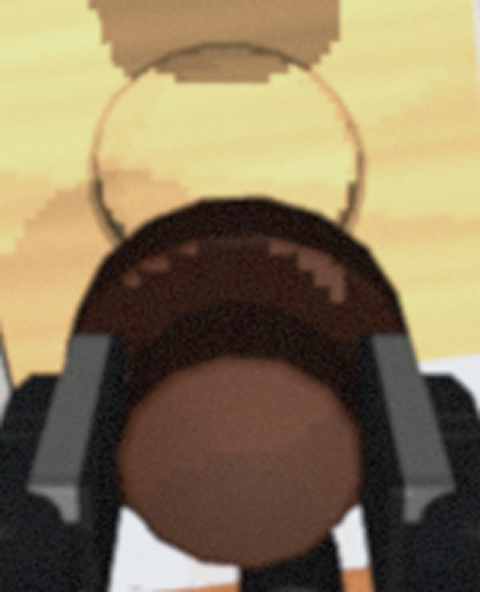

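Request:
jog_arm(deltas=[[-0.0027,0.002,-0.01,0,0,0,0.2],[0,0,-0.02,0,0,0,0.2],[0,0,-0.018,0,0,0,0.2],[0,0,-0.01,0,0,0,0.2],[0,0,-0.006,0,0,0,0.2],[0,0,0,0,0,0,0.2]])

```text
t: 4.9
eef_pos: [0.6038, -0.0392, 0.0926]
tool_rot: [-0.0, 0.707, 0.707, -0.0]
contact_force: [-0.1, 0.9, -0.3]
gripper_width: 0.362
grasp_force: 25.0
```

Request:
jog_arm(deltas=[[0,0,-0.002,0,0,0,0.2],[0,0,-0.002,0,0,0,0.2],[0,0,-0.002,0,0,0,0.2],[0,0,-0.0015,0,0,0,0.2],[0,0,-0.001,0,0,0,0.2],[0,0,0,0,0,0,0.2]])

```text
t: 5.5
eef_pos: [0.6043, -0.039, 0.0847]
tool_rot: [-0.0, 0.707, 0.707, -0.0]
contact_force: [0.8, -0.5, -0.7]
gripper_width: 0.359
grasp_force: 25.1
```

Request:
jog_arm(deltas=[[0,-0.001,-0.0005,0,0,0,0.2],[0,0,-0.0005,0,0,0,0.2],[0,0,0,0,0,0,0.4],[0,0,0,0,0,0,0.5],[0,0,0,0,0,0,0.6],[0,0,0.002,0,0,0,0.65],[0,0,0.02,0,0,0,0.7],[0,0,0.03,0,0,0,0.7],[0,0,0.03,0,0,0,0.7],[0,0,0,0,0,0,0.7]])

```text
t: 6.5
eef_pos: [0.6071, -0.0402, 0.1703]
tool_rot: [0.003, 0.707, 0.707, 0.003]
contact_force: [0.8, 0.6, -1.1]
gripper_width: 0.7
grasp_force: 0.0
```

```bash
python3 -c "
from h import *
c=shot('wrist','w3'); o=bot.get_obs(); print(o['eef_pos'],o['t'])
print('disc top',px(c,(.6035,-.041,.062)),'boss',px(c,(.6035,-.041,.078)))"
```

```text
[ 0.60583783 -0.04004228  0.16816351] 6.55
disc top [268.63729827 220.2938035 ] boss [268.40667113 229.23713063]
```

View pics/w3.png

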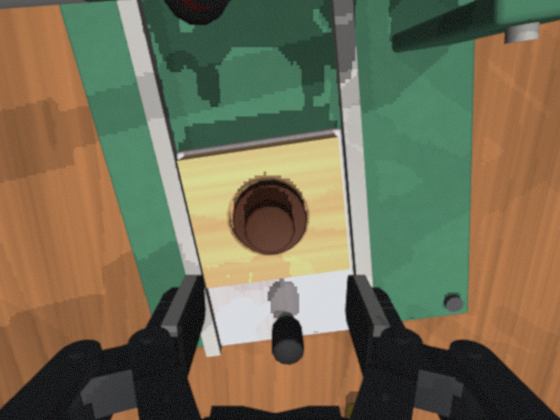

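The rosette sits concentric in the recess at about (269,216), with a thin rim all round. The knob top is at about (288,337), and the sled's far edge runs (180,158)–(338,132).

```bash
python3 -c "
from h import *
c=load('w3')
k=at(c,288.5,337,.074); print('knob',k)
a,b=at(c,180,158,.032),at(c,338,132,.032); print(a,b,np.arctan2(*(b-a)[[1,0]]))
a,b=at(c,205,287,.052),at(c,180,160,.052); print(a,b)
n=np.array([.6035,-.041]); d=n-k[:2]; print(np.linalg.norm(d),np.arctan2(-d[0],d[1]))
th=.14; print('dir',-np.sin(th),np.cos(th),'home nest',n+.127*np.array([-np.sin(th),np.cos(th)]))
"
```

```text
knob [ 0.61709227 -0.12369967  0.074     ]
[ 0.54112766 -0.00525664  0.032     ] [0.65130934 0.01267518 0.032     ] 0.1613332949494736
[ 0.55656079 -0.0965703   0.052     ] [ 0.54601766 -0.00281257  0.052     ]
0.08380921488545381 0.1629006225297903
dir -0.1395431146442365 0.9902159962126371 home nest [0.58577802 0.08475743]
```

Request:
jog_arm(deltas=[[0.002,-0.015,0,0,0,0.05,0.7],[0.003,-0.025,0,0,0,0.05,0.7],[0.003,-0.025,0,0,0,0.05,0.7],[0.003,-0.02,0,0,0,0,0.7],[0.001,-0.01,-0.01,0,0,0,0.7],[0,0,-0.03,0,0,0,0.7],[0,0,-0.03,0,0,0,0.7],[0,0,-0.02,0,0,0,0.7],[0,0,-0.006,0,0,0,0.7],[0,0,0,0,0,0,0.7]])

```text
t: 7.55
eef_pos: [0.6152, -0.1342, 0.0682]
tool_rot: [-0.001, 0.652, 0.758, -0.001]
contact_force: [0.4, 0.9, 0.3]
gripper_width: 0.702
grasp_force: 0.0
```

Request:
jog_arm(deltas=[[0,0,0,0,0,0,0.5],[0,0,0,0,0,0,0.4],[0,0,0,0,0,0,0.3],[0,0,0,0,0,0,0.15],[0,0,0,0,0,0,0.1],[0,0,0,0,0,0,0.1]])

```text
t: 8.15
eef_pos: [0.6168, -0.1351, 0.071]
tool_rot: [0.001, 0.652, 0.758, 0.0]
contact_force: [-1.2, 0.2, 6.5]
gripper_width: 0.266
grasp_force: 24.5
```

Request:
jog_arm(deltas=[[-0.0006,0.004,0,0,0,0,0.1],[-0.0012,0.008,0,0,0,0,0.1],[-0.0018,0.012,0,0,0,0,0.1],[-0.0022,0.015,0,0,0,0,0.1],[-0.0022,0.015,0,0,0,0,0.1],[-0.0022,0.015,0,0,0,0,0.1],[-0.0022,0.015,0,0,0,0,0.1],[-0.0022,0.015,0,0,0,0,0.1],[-0.0015,0.01,0,0,0,0,0.1],[-0.0012,0.008,0,0,0,0,0.1]])

```text
t: 9.15
eef_pos: [0.5996, -0.0176, 0.0709]
tool_rot: [0.001, 0.652, 0.758, 0.0]
contact_force: [-0.6, -2.5, 6.4]
gripper_width: 0.27
grasp_force: 24.7
```

Request:
jog_arm(deltas=[[-0.0007,0.005,0,0,0,0,0.1],[-0.0006,0.004,0,0,0,0,0.1],[-0.0003,0.002,0,0,0,0,0.1],[0,0,0,0,0,0,0.1]])

```text
t: 9.55
eef_pos: [0.5984, -0.0096, 0.0709]
tool_rot: [0.002, 0.653, 0.758, -0.0]
contact_force: [-0.5, -7.1, 6.8]
gripper_width: 0.274
grasp_force: 24.7
```

Request:
jog_arm(deltas=[[0,0,0,0,0,0,0.3],[0,0,0,0,0,0,0.45],[0,0,0,0,0,0,0.5],[0,-0.002,0.02,0,0,0,0.5],[0,0,0.04,0,0,0,0.5],[0,0,0.045,0,0,0,0.5],[0,0,0.045,0,0,0,0.5],[0,0,0.04,0,0,0,0.3],[0,0,0.02,0,0,0,0],[0,0,0,0,0,0,0]])

```text
t: 10.55
eef_pos: [0.5991, -0.0083, 0.2835]
tool_rot: [0.002, 0.652, 0.758, 0.003]
contact_force: [-1.4, -0.0, 0.2]
gripper_width: 0.007
grasp_force: 0.0
```

```bash
python3 -c "
from h import *
c=shot('scene','c4'); o=bot.get_obs(); print(o['eef_pos'],o['t'])
y=.1456;o=np.array([.5851,.0845])
P=lambda x,yy,z:np.array([o[0]+x*np.cos(y)-yy*np.sin(y),o[1]+x*np.sin(y)+yy*np.cos(y),z])
for f in ['scene']:
  print('paddle',px(c,P(-.1025,0,.214)),'nest',px(c,P(0,0,.078)),'knob',px(c,P(0,-.095,.074)))
im=c['img'][140:300,200:400]
cv2.imwrite('pics/cD.png',cv2.resize(im,None,fx=3.7,fy=3.7,interpolation=cv2.INTER_CUBIC)[:,:,::-1])
"
```

```text
[ 0.59796994 -0.00843023  0.28111799] 10.6
paddle [295.60078814 175.82692896] nest [307.05543492 239.10622676] knob [272.62642459 248.03264353]
```

View pics/cD.png

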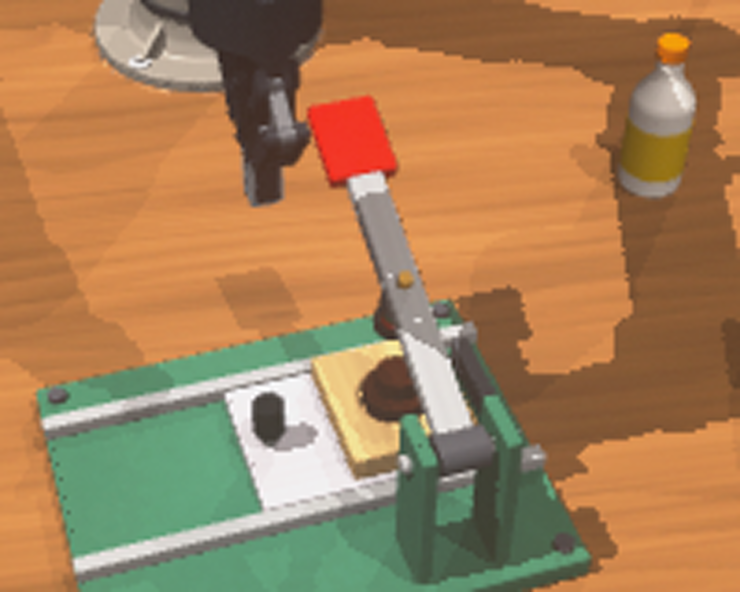

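The rosette is seated with the sled home. The red paddle is centred at (295,178), within 2 px of the prediction. Going above it now.

Request:
jog_arm(deltas=[[-0.01,0.006,0,0,0,0,0],[-0.02,0.012,0,0,0,0,0],[-0.03,0.018,0,0,0,0,0],[-0.03,0.018,0,0,0,0,0],[-0.025,0.015,0,0,0,0,0],[-0.012,0.007,0,0,0,0,0],[0,0,-0.015,0,0,0,0],[0,0,-0.015,0,0,0,0],[0,0,0,0,0,0,0]])

```text
t: 11.5
eef_pos: [0.4686, 0.0666, 0.2473]
tool_rot: [-0.001, 0.652, 0.758, -0.002]
contact_force: [0.1, -0.0, -0.5]
gripper_width: 0.002
grasp_force: 0.0
```

Request:
jog_arm(deltas=[[0,0,-0.006,0,0,0,0],[0,0,-0.008,0,0,0,0],[0,0,-0.008,0,0,0,0],[0,0,-0.008,0,0,0,0],[0,0,-0.008,0,0,0,0],[0,0,0,0,0,0,0]])

```text
t: 12.1
eef_pos: [0.4702, 0.0669, 0.2108]
tool_rot: [-0.0, 0.652, 0.758, -0.0]
contact_force: [-0.0, -0.5, 1.9]
gripper_width: 0.003
grasp_force: 1.0
```

Request:
jog_arm(deltas=[[0,0,-0.008,0,0,0,0],[0,0,-0.01,0,0,0,0],[0,0,-0.01,0,0,0,0],[0,0,-0.008,0,0,0,0],[0,0,-0.005,0,0,0,0],[0,0,0,0,0,0,0]])

```text
t: 12.7
eef_pos: [0.4696, 0.0669, 0.1699]
tool_rot: [-0.001, 0.652, 0.758, -0.001]
contact_force: [-4.4, -0.6, 6.2]
gripper_width: 0.004
grasp_force: 3.0
```

Request:
jog_arm(deltas=[[0,0,-0.005,0,0,0,0],[0,0,-0.005,0,0,0,0],[0,0,-0.004,0,0,0,0],[0,0,-0.002,0,0,0,0],[0,0,0,0,0,0,0],[0,0,0,0,0,0,0]])

```text
t: 13.3
eef_pos: [0.4696, 0.0669, 0.1549]
tool_rot: [-0.001, 0.652, 0.758, -0.001]
contact_force: [-6.7, -0.5, 9.3]
gripper_width: -0.002
grasp_force: 5.0
```

```bash
python3 -c "
from h import *
a=shot('side','s5');c=shot('scene','c5'); o=bot.get_obs(); print(o['eef_pos'],o['t'],o['contact_force'])
f=lambda i,x,y:cv2.resize(i[y:y+100,x:x+80],None,fx=5,fy=5,interpolation=cv2.INTER_CUBIC)
cv2.imwrite('pics/cE.png',np.hstack([f(a['img'],265,165),f(c['img'],270,175)])[:,:,::-1])
"
```

```text
[0.46964422 0.06686026 0.15494022] 13.4 [-5.55608702 -1.25717317  9.26283896]
```

View pics/cE.png

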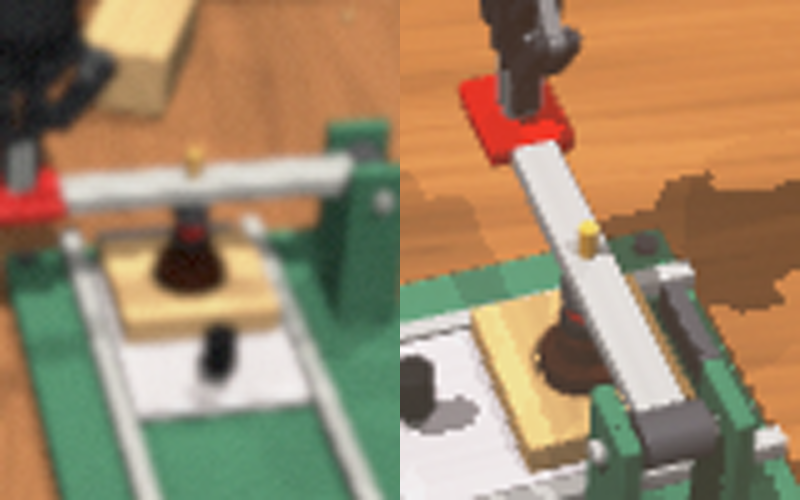

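The lever is level, only the red band shows below the sleeve, and the force is 9.3 N with the tip at 0.133 m, so the squeeze is about 10 mm. I'll hold here, then hand in.

Request:
jog_arm(deltas=[[0,0,0,0,0,0,0],[0,0,0,0,0,0,0],[0,0,0,0,0,0,0],[0,0,0,0,0,0,0],[0,0,0,0,0,0,0],[0,0,0,0,0,0,0],[0,0,0,0,0,0,0],[0,0,0,0,0,0,0]])

```text
t: 14.2
eef_pos: [0.4696, 0.0669, 0.155]
tool_rot: [-0.001, 0.652, 0.758, -0.001]
contact_force: [-5.2, 0.2, 9.2]
gripper_width: 0.002
grasp_force: 4.9
```

```bash
python3 -c "
from station import bot
print(bot.get_obs()['contact_force'],bot.hand_in())"
```

```text
the job is handed in; nothing more can be done
[-5.23340037  0.20901429  9.20130409] None
```

I handed the job in with the dark rosette seated in the recess, the sled home against its stop and the paddle held down at about 9 N, with only the red band showing (about 10 mm of squeeze); the hand-in call returned no verdict.

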